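# Shift the training gearbox through its H-gate

### The job

The gear lever stands in the near left slot of the gearbox's H-gate. With the fingertips, gently push it out into the neutral lane, across, and fully home into the slot that has the largest gear emblem beside it, without running it into either of the other two slots on the way. Do not grip the lever, leave the loose parts and tools where they are, and finish with the hand clear of everything.

Things in the scene. Friction and masses are not known exactly. Their poses are not given: they have to be found in the camera images.
- gearbox: fixed grey gearbox, 250 (x) x 210 (y) mm, body top at 130 mm, end shafts reaching 165 mm to its left and right; origin at the centre of its underside; its x points away from the robot (far), its y to the left as seen from the robot (turned up to 0.4 rad)
- gate (a point): centre of the aluminium gate plate on the gearbox's top, 106 (x) x 94 (y) mm, at its top face, 140 mm above the bench. It has an H-shaped opening: a neutral lane along the gearbox's y through this centre, and at each end of the lane a slot to the near side (-x) and one to the far side (+x): four slots
- lever_knob (a point): centre of the black ball knob, 36 mm diameter, on the gear lever; 220 mm above the bench when upright. The lever pivots about a point 30 mm above the bench on the gearbox's z axis, 190 mm from the knob, so the knob moves 1.8 times as far as the stem at the gate. Below is a 10 mm stem with a 22 mm collar under the ball. It takes about 2 N to push and stays where left
- lever_stem (a point): point on the lever's stem at the level of the gate plate (105 mm from the pivot along the stem). In the gearbox's frame: x = 0 in the neutral lane (play 2.5 mm each way), x = -26 / +26 mm at the ends of the near / far slots, y = +18 / -18 mm in the left / right pair of slots. Lever starts in the near left slot
- lever_select (a joint): sideways tilt of the lever, rad: 0 upright, +0.18 = left slots, -0.18 = right slots (stops)
- lever_shift (a joint): fore-and-aft tilt of the lever, rad: 0 neutral lane, +0.25 = end of a far slot, -0.25 = end of a near slot (stops)
- large_gear: the larger toothed aluminium disc emblem (54 mm across, 5 mm thick) fixed flat on the gearbox's top, right of one of the two right slots (near or far: it varies); origin at the centre of its underside, axes as the gearbox's
- large_slot (a point): the end of the slot beside the large emblem, at gate level: where the stem point is when the lever is fully home there (57 mm to the left of the emblem's centre)
- small_gear: the smaller toothed emblem (25 mm across, 5 mm thick) right of the other right slot. Two more emblems, 25 and 31 mm across, mark the left slots
- small_slot (a point): the end of the slot beside the small emblem on the right, likewise
- bearing: steel bearing ring, 26 mm across, 9 mm high, lying on the gearbox's top; bystander, origin at its underside
- hex_bolt: M12 bolt, 49 mm high, standing on its head on the gearbox's top; bystander, origin at its underside
- wrench: 180 mm wrench lying in front of the gearbox; bystander
- screwdriver: 200 mm screwdriver lying on the bench to the right of the gearbox; bystander
- oil_bottle: white bottle, 48 mm across, 120 mm high, standing on the bench to the left of the gearbox; bystander, origin at its underside
- spare_gear: dark steel gear, 75 mm across, 28 mm high, lying on the bench to the left of the gearbox; bystander, origin at its underside
- pillow_block: blue bearing block, 36 x 110 mm, 72 mm high, standing on the bench to the right of the gearbox; bystander, origin at its underside

How it is judged (in metres and radians):
On the way, in this order (a step that is already met when the one before it is completed fails the run):
1. the lever is brought out of the near left slot into the left end of the neutral lane (x of lever_stem in the frame of gearbox between -0.008 and 0.008 m and y of lever_stem in the frame of gearbox above 0.006 m), for 0.1 s.
2. the lever is pushed across the neutral lane to its right end (x of lever_stem in the frame of gearbox between -0.008 and 0.008 m and y of lever_stem in the frame of gearbox below -0.012 m), for 0.1 s.
At the end, for the whole second after the job is handed in: the lever rests fully home in the slot beside the large emblem: its stem, at gate level, within 5 mm of the slot's end position, and not moving (horizontal distance between lever_stem and large_slot below 0.005 m and velocity of joint lever_shift between -0.05 and 0.05 rad/s); the robot touches nothing.
It fails at once if the lever is run into the far left slot (stem more than 16 mm beyond the middle of the lane) (x of lever_stem in the frame of gearbox above 0.016 m and y of lever_stem in the frame of gearbox above 0 m).
It fails at once if the lever is run into the slot beside the small emblem (within 10 mm of its end) (horizontal distance between lever_stem and small_slot below 0.01 m).
It fails at once if the lever is gripped or forced (fingers press on it with more than 35 N) (contact force between the fingers and lever_shift above 35 N).
It fails at once if a bystander is moved or lifted by more than 20 mm (distance of any of bearing, hex_bolt, wrench, screwdriver, oil_bottle, spare_gear, pillow_block from where it was at the start of the episode above 0.02 m).
It also fails if it takes over 51 s, if anything falls off the work surface, if the arm or the gripper's body presses on something with over 40 N, if the wrist force passes 120 N, or if a joint passes its speed limit or range.

### The arm

A 7-joint arm with a two-finger parallel gripper is mounted at the origin on the work surface. World frame = base frame: x ahead of the robot, y to its left, z up, the work surface at z = 0. Lengths are in mm, angles in rad, forces in N, time in s.
With the tool pointing down it reaches from about 400 to 900 mm from the base axis. Payload 5.6 kg.
Tool frame: the origin (TCP) lies midway between the tips of the shut fingers; the grasp point (between the pads) lies 19 mm behind it; x points along the fingers, y is the direction in which the jaws open and shut, and the axes are right-handed (so a half turn about x gives the same grasp; the last joint's range is limited). The gripper opens to 92 mm and grips with 3 to 60 N. Pads are 20 mm wide; open, the fingers measure 128 mm over their backs; the gripper's body (75 mm by 189 mm) begins 69 mm behind the grasp point.
Start: joints at [1.193, 0.468, -0.012, 1.603, 0.006, 1.071, -0.056], TCP at [213.536, -613.931, 214.592] pointing down, gripper open.
Joint ranges: [-2.53, 2.53], [-0.31, 2.02], [-1.57, 1.55], [0.28, 2.44], [-1.29, 4.43], [0.15, 1.84], [-2.92, 2.92]. Speed limits (rad/s): [2.57, 2.57, 3.14, 3.14, 3.14, 3.14, 3.14].

### API

Orientations are given as a rotation vector (axis times angle).
In Python, from cell import robot, grip, kin, viewer gives the robot as it stands. Calls block until the motion is done:
- robot.movep(position, orientation): joint-space move of the TCP to a pose.
- robot.servo_line(position, feed=150, rotation=None): straight line of the TCP; rotation=None keeps the orientation; feed is the mean speed in mm/s.
- robot.goto_joints(angles): joint-space move.
- grip(opening, newtons=None): opening from 0.0 (shut) to 1.0 (fully open); newtons is the grip in N (None keeps the last); returns when the fingers have stopped.
- robot.hold(seconds).
- kin.ik(position, orientation): joint angles nearest the present ones, or None.
- robot.observe(): the state.
- viewer.read_camera(name): name is "scene" or "top" or "wrist"; returns the picture (384x512x3 uint8, red, green, blue); there is no depth.
- viewer.camera_info(name): a dict with "camera_matrix" (3x3 intrinsics, pixels), "R" (3x3) and "t" (3): a world point X has camera coordinates R X + t. Camera axes: x right, y down, z forward; pixel columns grow to the right and rows downward; lengths in mm; the calibration is good to about 2 mm. The wrist camera is an equidistant fisheye: a pixel r from the principal point sees the ray r / f radians off the axis. A picture is of the moment at which its call begins: read the wrist's pose just before it. camera_info takes no time and is no camera call; for the wrist camera it gives the pose at the moment of the call.
A pose or a line that the arm cannot do raises robot.IKError and nothing moves.
- robot.job_done(): hands the job in, once; it reports no verdict.
Trained networks look in the newest picture that a camera, given by its name, has taken for a name from the list of things; names that differ only in an ending like _2 or _b are one class to them, and where a whole thing is asked for, a point or a joint stands for the part that bears it (a point fixed in the world has none). Each returns a list of dicts, best first, with "confidence" (0 to 1); they miss things now and then, are a little off and sometimes report something else, mostly with a low value. They report only what shows in the picture. A call takes as long as a camera call.
- viewer.silhouettes(name, camera): "mask" (384x512 bool, what is visible of it).
- viewer.pinpoint(name, camera): "at" ([x, y, z] in mm, in the coordinates of the camera as it stood for that picture, good to about 4 mm: a listed point, or the origin of a listed thing).
The state is a dict: "t": time; "joints": joint angles; "joint_velocities": joint speeds; "joint_torque": joint torques, N m; "tcp_pos": TCP position; "tcp_rot": TCP orientation; "contact_force": force on the tool from outside, world axes, zero at the start; "wrist_torque": the same for the moment, N m; "grip_width": opening from 0.0 (shut) to 1.0 (fully open).
Only numpy, scipy, OpenCV 4.12 (cv2) and the standard library are available. Lean on these libraries where they do the work, as an engineer would, in place of code of your own. Each camera call takes 0.05 s, during which the arm holds its last target. There are 200 camera calls.

## Working session

There is one attempt and no reset: what is moved stays moved. The work goes in short steps, each a Python script; the robot and the scene stay as the last script left them, time stands still between calls to the robot, and variables do not carry over. Pictures are saved under pics/ and viewed, about 8 in all and at most 12, crops included, and the job is handed in when it is done.

```bash
mkdir -p pics; ls; cat > h.py <<'E'
import numpy as np, cv2
from cell import robot, grip, kin, viewer
def pin(name,cam):
    i=viewer.camera_info(cam); R=np.array(i["R"]);t=np.array(i["t"])
    return [(np.round(R.T@(np.array(d["at"])-t),1),round(d["confidence"],2)) for d in viewer.pinpoint(name,cam)]
def snap(cam,fn=None):
    im=viewer.read_camera(cam)
    if fn: cv2.imwrite("pics/"+fn,im[:,:,::-1])
    return im
E
python3 - <<'E'
from h import *
for c in("scene","top"):
    snap(c,c+"0.png")
    i=viewer.camera_info(c);print(c,np.round(-np.array(i["R"]).T@np.array(i["t"])), np.round(i["camera_matrix"],0).tolist())
    for n in("gearbox","gate","lever_knob","lever_stem","large_gear","small_gear","large_slot","small_slot","hex_bolt","bearing","oil_bottle","pillow_block"):
        print(n,pin(n,c)[:2])
print(robot.observe()["t"],robot.observe()["tcp_rot"])
E
```

```text
pics
scene [1424.  194.  741.] [[472.0, 0.0, 261.0], [0.0, 472.0, 190.0], [0.0, 0.0, 1.0]]
gearbox [(array([563.4,  34.2,   0.8]), 0.66)]
gate [(array([562.8,  32. , 138.1]), 0.88), (array([ 3.859e+02, -1.509e+02, -3.000e-01]), 0.27)]
lever_knob [(array([531.1,  81.7, 212.4]), 0.55), (array([584.1,   9.6, 134.5]), 0.27)]
lever_stem [(array([539.5,  57.6, 126.4]), 0.82)]
large_gear [(array([566.5, -44.3, 125.2]), 0.55), (array([541.8,  60.6, 129.3]), 0.2)]
small_gear [(array([516.5, -30.4, 132.2]), 0.41)]
large_slot [(array([582.2,  11.4, 132.7]), 0.73), (array([563.4, -43.8, 126.4]), 0.64)]
small_slot []
hex_bolt [(array([673.7,  65.4, 129.8]), 0.5)]
bearing [(array([483.5, 136.8, 129.5]), 0.39)]
oil_bottle [(array([559.2, 246.9,   2. ]), 0.71)]
pillow_block []
top [ 499.   28. 1132.] [[467.0, 0.0, 256.0], [0.0, 467.0, 189.0], [0.0, 0.0, 1.0]]
gearbox [(array([567.5,  32.3,  -4.9]), 0.65)]
gate [(array([566. ,  37.6, 137.8]), 0.57)]
lever_knob [(array([530.7,  84.5, 212.8]), 0.51)]
lever_stem [(array([544.8,  62.4, 131. ]), 0.82)]
large_gear [(array([564.9, -47.1, 126.2]), 0.65), (array([566.2,  35.4,  -4.6]), 0.24)]
small_gear [(array([567.5, -46.4, 129.3]), 0.56), (array([516.4, -27.9, 129.5]), 0.39)]
large_slot []
small_slot []
hex_bolt [(array([672.3,  65.6, 131.5]), 0.54), (array([565.2, -45.6, 127.9]), 0.18)]
bearing [(array([544.2,  63. , 130.8]), 0.72), (array([485.7, 138.1, 124.8]), 0.41)]
oil_bottle [(array([ 5.609e+02,  2.475e+02, -4.000e-01]), 0.92)]
pillow_block [(array([ 387.4, -145. ,    0.5]), 0.56)]
1.3 [ 2.03993034  0.34448314 -2.04000834]
```

```bash
python3 - <<'E'
import cv2
im=cv2.imread("pics/top0.png");cv2.imwrite("pics/top0c.png",cv2.resize(im[60:300,130:430],None,fx=2.5,fy=2.5,interpolation=2))
E
```

```text
(no output)
```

View pics/top0c.png

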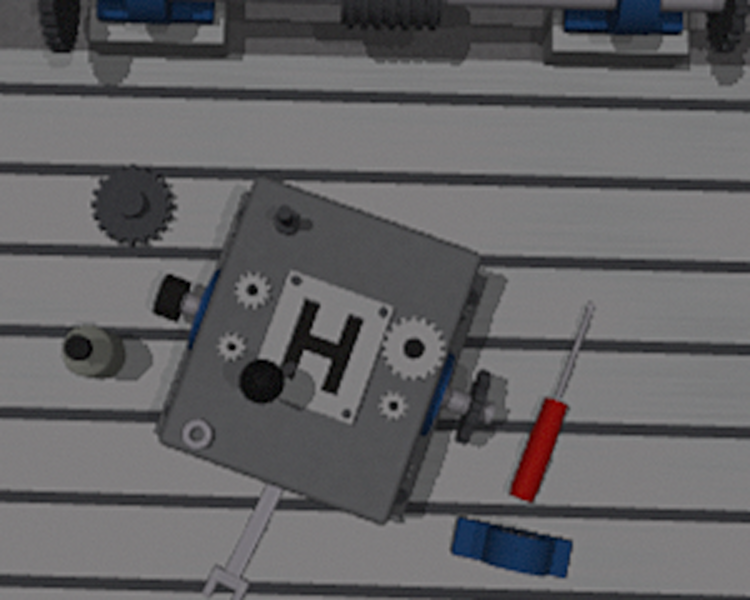

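View pics/scene0.png

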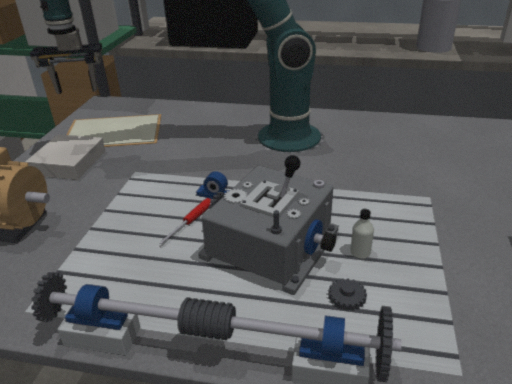

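```bash
cat >> h.py <<'E'
YAW=-0.347
def px2w(u,v,z,cam="top"):
    i=viewer.camera_info(cam);R=np.array(i["R"]);C=-R.T@np.array(i["t"])
    d=R.T@np.linalg.inv(np.array(i["camera_matrix"]))@[u,v,1]
    return C+d*(z-C[2])/d[2]
ex=np.array([np.cos(YAW),np.sin(YAW),0]);ey=np.array([-np.sin(YAW),np.cos(YAW),0])
from scipy.spatial.transform import Rotation as Ro
def rv(ty): # tool x down, tool y along ty
    x=np.array([0,0,-1.]);return Ro.from_matrix(np.c_[x,ty,np.cross(x,ty)]).as_rotvec()
E
python3 - <<'E'
from h import *
c=lambda u,v:((u+.5)/2.5-.5+130,(v+.5)/2.5-.5+60)
g={k:px2w(*c(*p),z) for k,p,z in[("gate",(322,347),140),("gears",(322.7,347.7),135),("large",(414,348),135),("small",(393,406),135),("lf",(253,290),135),("ln",(231,347),135),("knob",(262,381),211)]}
G=g["gate"]
for k,p in g.items():print(k,p.round(1),"gearbox frame",round((p-G)@ex,1),round((p-G)@ey,1))
o=robot.observe();print(o["joints"],Ro.from_rotvec(o["tcp_rot"]).as_matrix().round(2).tolist())
P=G*[1,1,0]+ex*(-47-18-40)+ey*33+[0,0,300]
for n,t in(("ex",ex),("-ex",-ex),("ey",ey),("-ey",-ey)):
    j=kin.ik(P,rv(t));print(n,None if j is None else np.round(j,2))
E
```

```text
gate [562.9  34.3 140. ] gearbox frame 0.0 0.0
gears [562.6  33.7 135. ] gearbox frame -0.0 -0.6
large [564.5 -44.2 135. ] gearbox frame 28.2 -73.3
small [514.6 -27.4 135. ] gearbox frame -24.4 -74.4
lf [610.6  94.9 135. ] gearbox frame 24.3 73.2
ln [561.1 112.1 135. ] gearbox frame -28.1 72.6
knob [530.2  80.3 211. ] gearbox frame -46.4 32.2
[ 1.19302453  0.46747306 -0.01159916  1.60270126  0.00601713  1.07137863
 -0.05634718] [[-0.0, 0.33, -0.94], [-0.0, -0.94, -0.33], [-1.0, 0.0, 0.0]]
ex [ 0.54  0.22 -0.92  1.85  0.19  1.17 -0.79]
-ex [ 0.79  0.36 -1.29  1.84  0.37  1.22  2.18]
ey [ 0.64  0.25 -1.05  1.84  0.24  1.18  0.73]
-ey [ 0.45  0.19 -0.81  1.85  0.15  1.16 -2.33]
```

```bash
sed -i 's/^YAW=.*/YAW=-0.325/' h.py; cat >> h.py <<'E'
G=np.array([562.9,34.3,0])
W=lambda x,y,z:G+ex*x+ey*y+[0,0,z]
def loc():
    o=robot.observe();p=np.array(o["tcp_pos"])-G;f=np.array(o["contact_force"])
    return round(o["t"],2),np.round([p@ex,p@ey,p[2]],1),np.round([f@ex,f@ey,f[2]],1)
def push(target,step,feed,fmax,verbose=True):
    "line to target (gate frame) in steps; stop when the horizontal force passes fmax"
    t=np.array(target,float);log=[]
    p=loc()[1];n=max(1,int(np.ceil(np.linalg.norm(t-p)/step)))
    for k in range(1,n+1):
        robot.servo_line(W(*(p+(t-p)*k/n)),feed=feed);l=loc();log.append(l)
        if np.linalg.norm(l[2][:2])>fmax: break
    if verbose:
        for l in log:print(*l)
    return log[-1]
E
python3 - <<'E'
from h import *
grip(0.0,10)
robot.movep(W(-112,33,300),rv(ex));print(*loc())
robot.servo_line(W(-112,33,203),feed=150);print(*loc())
push((-95,33,203),20,60,3)
push((-76,33,203),2.5,30,1.2)
E
```

```text
5.33 [-111.4   32.2  299.8] [ 0.5 -0.7  0.1]
6.13 [-111.6   33.5  203.6] [-0.5 -0.7  0.5]
6.57 [-94.6  33.  203.1] [ 0.4 -0.1 -0.3]
6.82 [-92.2  33.  203.1] [-0.1 -0.7  0.1]
7.07 [-89.9  33.  203.1] [-0.2  0.7 -0.6]
7.32 [-87.5  33.  203.1] [0.1 0.7 0. ]
7.57 [-85.2  33.  203. ] [0.3 0.3 0.3]
7.82 [-82.8  33.  203. ] [-0.6 -0.   1.1]
8.07 [-80.5  33.  203. ] [-0.1  0.3  0. ]
8.32 [-78.2  33.  203. ] [-0.7  0.3  0. ]
8.57 [-76.4  33.1 202.9] [-2.1 -0.3  1.2]
```

```bash
python3 - <<'E'
from h import *
push((-34,33,203),7,40,12)
push((-31,33,203),3,30,12)
robot.hold(.15)
for c in("top","scene"):
    snap(c,c+"1.png")
    for n in("lever_knob","lever_stem"):
        print(c,n,[(((p-G)@ex).round(1),((p-G)@ey).round(1),p[2],q) for p,q in pin(n,c)[:2]])
print(*loc())
im=cv2.imread("pics/top1.png");cv2.imwrite("pics/top1c.png",cv2.resize(im[140:260,190:340],None,fx=4,fy=4,interpolation=2))
E
```

```text
8.86 [-70.1  33.2 202.9] [-2.8 -0.   1.8]
9.16 [-63.9  33.1 202.9] [-1.9 -0.1  1.3]
9.46 [-57.8  33.  202.9] [-1.5  0.9  1.2]
9.76 [-51.8  33.  202.9] [-1.1  0.6  1.2]
10.06 [-45.7  33.  202.9] [0.2 1.  1.5]
10.36 [-39.7  33.  202.9] [-1.1  0.3  1.5]
10.66 [-33.7  33.  202.9] [-1.1  0.4  1.1]
10.91 [-30.9  33.  203. ] [-1.   0.4  0.9]
top lever_knob []
top lever_stem []
scene lever_knob [(np.float64(1.5), np.float64(35.5), np.float64(214.2), 0.67)]
scene lever_stem []
11.36 [-31.  33. 203.] [-1.3  0.2  0.3]
```

View pics/top1c.png

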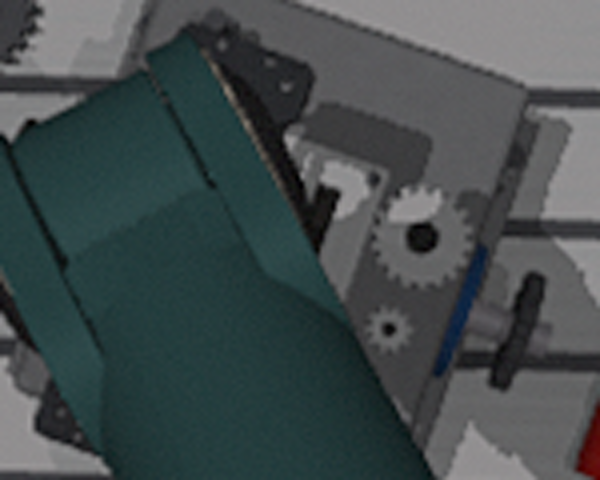

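```bash
python3 - <<'E'
from h import *
robot.servo_line(W(-62,38,203),feed=150)
robot.servo_line(W(-55,85,203),feed=150)
robot.servo_line(W(0,85,203),feed=150);print(*loc())
push((0,66,203),10,60,3)
l=push((0,48,203),3,40,9)
E
```

```text
12.7 [ -0.6  84.4 202.6] [ 0.  -0.4 -0.8]
13.02 [ -0.6  74.5 203. ] [ 0.1 -0.1  0.3]
13.32 [2.00e-01 6.54e+01 2.03e+02] [-1.1 -0.6 -0.6]
13.57 [2.00e-01 6.24e+01 2.03e+02] [-0.5 -0.4 -0.3]
13.82 [1.000e-01 6.020e+01 2.032e+02] [-0.4  3.1  0.6]
14.07 [2.000e-01 5.690e+01 2.033e+02] [0.1 2.7 2.4]
14.32 [2.00e-01 5.35e+01 2.03e+02] [0.2 2.3 1.5]
14.57 [1.000e-01 5.050e+01 2.029e+02] [0.2 2.3 0.5]
14.82 [  0.   47.6 202.9] [-0.5  1.8  0.9]
```

```bash
python3 - <<'E'
from h import *
push((0,0,203),6,40,8)
l=push((0,-10,203),2,30,6)
robot.hold(.15)
snap("scene","scene2.png");print([(((p-G)@ex).round(1),((p-G)@ey).round(1),p[2],q) for p,q in pin("lever_knob","scene")[:2]])
E
```

```text
15.12 [ -0.   40.9 202.7] [0.  0.9 0.9]
15.43 [  0.   35.1 202.8] [-0.5  0.9  1.2]
15.72 [  0.   29.2 202.8] [-1.1  0.1  0.4]
16.02 [  0.   23.3 202.9] [-1.   0.5  0.7]
16.32 [  0.   17.3 202.9] [ 0.5  1.4 -0.1]
16.62 [  0.   11.4 202.9] [-0.6  1.7 -0.1]
16.93 [  0.    5.4 202.9] [ 0.   0.7 -0.4]
17.23 [  0.   -0.5 202.9] [-0.3  0.2 -1.5]
17.48 [ -0.   -2.5 202.9] [-0.6 -0.1 -0.5]
17.73 [  0.   -4.4 202.9] [-0.4  1.2 -1. ]
17.98 [ -0.   -6.3 202.9] [-0.3  0.4 -1.6]
18.23 [-1.00e-01 -7.70e+00  2.03e+02] [ 0.2  2.5 -1.7]
18.48 [-2.00e-01 -9.20e+00  2.03e+02] [ 0.9  4.8 -3.9]
[(np.float64(-0.6), np.float64(-32.1), np.float64(216.4), 0.54)]
```

```bash
python3 - <<'E'
from h import *
robot.servo_line(W(-4,8,203),feed=100)
robot.servo_line(W(-58,12,203),feed=150)
robot.servo_line(W(-58,-33,203),feed=150);print(*loc())
push((-36,-33,203),11,60,3)
push((10,-33,203),6,40,9)
push((22,-33,203),1.5,30,9)
robot.hold(.2);print(*loc())
snap("scene","scene3.png");print([(((p-G)@ex).round(1),((p-G)@ey).round(1),p[2],q) for p,q in pin("lever_knob","scene")[:2]])
E
```

```text
20.02 [-57.2 -33.  203.1] [-0.9  0.1 -0.1]
20.36 [-46.3 -32.2 202.9] [-0.5  0.1 -0.3]
20.68 [-35.7 -33.  202.9] [ 0.5  0.  -0.7]
20.98 [-30.1 -32.9 202.8] [-0.9  0.6  1.1]
21.27 [-24.  -33.  202.9] [-1.2  0.2  0.4]
21.57 [-18.2 -33.  202.9] [ 0.2  0.3 -0.2]
21.86 [-12.5 -33.  202.9] [-0.5 -0.1  0.4]
22.15 [ -6.8 -33.  202.9] [-1.6 -0.5  0.4]
22.44 [ -1.1 -33.  202.9] [ 0.3 -0.3 -0.9]
22.73 [  4.6 -33.  203. ] [-1.   0.   0.9]
23.02 [ 10.4 -33.  203. ] [-1.1 -1.2  0.5]
23.27 [ 11.9 -33.  203. ] [-1.6  0.2 -1.3]
23.52 [ 13.3 -33.  203. ] [-1.8  0.1 -0.1]
23.77 [ 14.8 -33.  203. ] [-0.9 -0.  -0.2]
24.02 [ 16.3 -33.  203. ] [-1.3  0.1 -0.4]
24.27 [ 17.6 -33.  203. ] [-1.3  0.2 -0.7]
24.52 [ 18.8 -33.  202.8] [-2.5 -0.4 -0.9]
24.77 [ 20.1 -33.  202.7] [-3.5  0.5 -2.1]
25.02 [ 21.4 -32.9 202.6] [-4.1  0.5 -3.2]
25.23 [ 21.6 -33.  202.8] [-4.4  0.9 -2.4]
[(np.float64(54.0), np.float64(-30.5), np.float64(210.7), 0.86)]
```

```bash
python3 - <<'E'
from h import *
push((24,-33,203),1.5,30,9)
robot.servo_line(W(-70,-33,203),feed=120)
robot.servo_line(W(-110,-60,330),feed=200)
robot.movep([330,-420,330],rv(ex));robot.hold(.3);print(*loc())
for c in("top","scene"):
    snap(c,c+"4.png")
    for n in("lever_knob","lever_stem","large_slot"):
        print(c,n,[(((p-G)@ex).round(1),((p-G)@ey).round(1),p[2],q) for p,q in pin(n,c)[:2]])
im=cv2.imread("pics/top4.png");cv2.imwrite("pics/top4c.png",cv2.resize(im[110:260,180:350],None,fx=4,fy=4,interpolation=2))
E
```

```text
25.57 [ 22.5 -33.  202.7] [-5.2  0.7 -3. ]
25.82 [ 23.3 -33.  202.7] [-5.7  0.5 -2.9]
29.52 [ -75.4 -504.3  330.2] [0.  1.  0.2]
top lever_knob [(np.float64(46.0), np.float64(-32.4), np.float64(212.4), 0.77)]
top lever_stem [(np.float64(24.9), np.float64(-12.8), np.float64(131.1), 0.84), (np.float64(26.0), np.float64(-75.4), np.float64(129.4), 0.23)]
top large_slot [(np.float64(95.9), np.float64(64.3), np.float64(133.1), 0.74)]
scene lever_knob [(np.float64(51.2), np.float64(-28.5), np.float64(212.8), 0.77)]
scene lever_stem [(np.float64(27.5), np.float64(-19.9), np.float64(130.2), 0.61), (np.float64(49.1), np.float64(-33.8), np.float64(208.7), 0.34)]
scene large_slot [(np.float64(25.8), np.float64(-18.3), np.float64(133.1), 0.55)]
```

View pics/top4c.png

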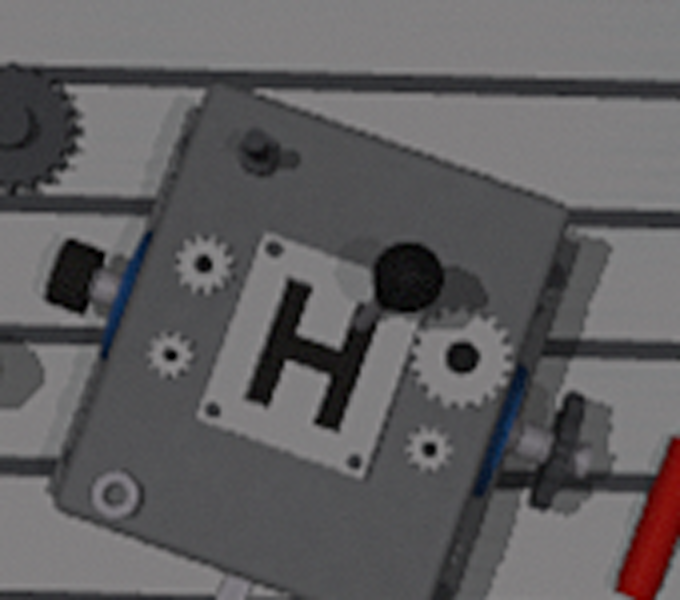

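The top view shows the knob at (408, 277), with the stem in the far right slot beside the large emblem. The bolt, bearing and the other parts in view are where they were, and the hand is clear.

```bash
python3 -c "
from h import *
robot.job_done()"
```

```text
the job is handed in; nothing more can be done
```

The lever is in the far right slot, beside the large emblem, and the job was handed in at about 30 s of the 51 s allowed. I used the shut fingertips only, in three pushes: out of the near left slot, across the neutral lane to the right stop, and into the far right slot.

- **Neutral lane:** after the first push the scene camera put the knob 1.5 mm from the lane's middle. At the right end it read −0.6 mm in x and −32 mm in y, against about −34 mm expected.
- **Fully home:** in the gearbox's frame, the top camera put the knob at (46, −32) mm, against about (47, −33) expected. The force rose steadily over the last few millimetres, as it does at a stop.
- **Disagreements:**
  - The scene camera put the final knob at (51, −28.5) mm.
  - The top camera's stem reading was (25, −13) mm and the scene camera's (27.5, −20), against (26, −18) expected. The top reading is just over the 5 mm limit, but its network is only good to about 4 mm. The knob reading and the force rise both say the lever is home.
  - One reading of the large slot's position was plainly wrong, and I ignored it.
- **Force and bystanders:** the highest horizontal force I read was 5.7 N, against the 35 N limit on the lever. The last top-view crop showed the bolt and bearing in place; it did not take in every other part. The hand finished well clear.

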